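Roll the spare stand column into its V cradle

TASK

Roll the loose metal microscope column along the bench by pushing on its side with the fingers, up the ramp of the folded metal cradle and into its V groove, so that it lies along the groove and cannot roll off. If it does not lie centred, nudge it endways until both ends stand out of the cradle about equally. Do not lift or carry the column, leave the other things on the bench where they stand, and finish with the hand off everything.

Things in the scene. Friction and masses are not known exactly. Their poses are not given: they have to be found in the camera images.
- column: Spare microscope stand column: plain round aluminium bar, 32 mm diameter, 180 mm long, 0.25 to 0.5 kg, a thin dark line round it near each end. It starts lying on the bench (its axis 16 mm above it) and rolls freely. Origin: its middle, on its axis; x runs along the bar; y and z turn as it rolls.
- cradle: Fixed cradle of dark folded sheet metal, 140 mm long (x, along the groove), 180 mm across (y), alike on both sides. V groove: bottom on the bench at y=0, 45 degree walls up to crests 15 mm high at y=+-15 mm; from each crest a ramp falls straight to the bench at y=+-90 mm. A column at home has its axis 22.6 mm above the bench; centred, it stands out 20 mm at each end. Origin: centre, at bench level.
- eyepiece: Bystander, loose: black microscope eyepiece standing upright, 42 mm diameter, 66 mm tall. Origin: centre of its underside.
- jar: Bystander, loose: closed glass jar, 52 mm diameter, 65 mm tall. Origin: centre of its underside.
- dish: Bystander, loose: flat clear culture dish, 60 mm diameter, 16 mm tall. Origin: centre of its underside.

How it is judged:
On the way:
1. the column rolls: it has turned at least a quarter turn about its axis (angle between column's own z axis and vertical above 1.57 rad).
At the end, for the whole second after the job is handed in: The column lies at rest down in the V groove (axis within 5 mm of the groove's middle, within 3 mm of its home height and 0.06 rad of the groove's direction), its middle within 15 mm of the cradle's middle lengthwise (y of column in the frame of cradle between -0.005 and 0.005 m and z of column in the frame of cradle between 0.0196 and 0.0256 m and x of column in the frame of cradle between -0.015 and 0.015 m and angle between the x axis of column and the x axis of cradle, either way round below 0.06 rad and linear speed of column below 0.02 m/s and angular speed of column below 0.5 rad/s); the robot touches nothing.
It fails at once if the column is lifted: its middle is more than 42 mm above the bench (height (world z) of column above 0.042 m).
It fails at once if the column is lifted off the bench away from the cradle (middle more than 22 mm high while over 130 mm from the cradle's middle) (height (world z) of column above 0.022 m and horizontal distance between column and cradle above 0.13 m).
It fails at once if the column is tipped up by an end (over 0.35 rad) (angle between column's own x axis and vertical below 1.22 rad or angle between column's own x axis and vertical above 1.92 rad).
It fails at once if the eyepiece, the jar or the dish is moved more than 10 mm (distance of any of eyepiece, jar, dish from where it was at the start of the episode above 0.01 m).
It also fails if it takes over 64 s, if anything falls off the work surface, if the arm or the gripper's body presses on something with over 40 N, if the wrist force passes 120 N, or if a joint passes its speed limit or range.

ROBOT

A 6-joint arm with a two-finger parallel gripper is mounted at the origin on the work surface. World frame = base frame: x ahead of the robot, y to its left, z up, the work surface at z = 0. Lengths are in m, angles in rad, forces in N, time in s.
With the tool pointing down it reaches from about 0.35 to 0.85 m from the base axis. Payload 8.1 kg.
Tool frame: the origin (TCP) lies on the centre line of the jaws, within the pads' length; the fingertips stand 19 mm ahead of it and the grasp point (between the pads) is the TCP; z points along the fingers, y is the line along which they close (so a half turn about z gives the same grasp; the last joint's range is limited). The gripper opens to 85 mm and grips with 20 to 120 N. Pads are 22 mm wide; open, the fingers measure 114 mm over their backs; the gripper's body (76 mm by 85 mm) begins 54 mm behind the grasp point. The pads swing forward as they close: fully open they stand 13 mm farther back than shut.
Start: joints at [-1.322, 0.13, 1.488, -0, 1.523, -0.085], TCP at [0.197, -0.567, 0.25] pointing down, gripper open.
Joint ranges: [-2.96, 2.96], [-0.89, 2.26], [0.02, 2.5], [-1.34, 4.48], [0, 2.73], [-2.66, 2.66]. Speed limits (rad/s): [2.39, 2.39, 2.79, 3.14, 3.14, 3.14].

INTERFACE

Orientations are given as a unit quaternion [x, y, z, w].
In Python, from bench import r gives the robot as it stands. Calls block until the motion is done:
- r.reach(position, orientation): joint-space move of the TCP to a pose.
- r.line_to(position, attitude=None, feed=0.15, f_stop=None): straight line of the TCP; attitude=None keeps the orientation; feed is the mean speed in m/s. With f_stop (N) it stops when the force on the tool has changed by that much, and returns True; else False.
- r.goto_joints(angles): joint-space move.
- r.let_go() and r.grasp(effort=None): open the fingers fully, or close them until they stop; effort is the grip in N (None keeps the last).
- r.pause(seconds).
- r.ik(position, orientation): joint angles nearest the present ones, or None.
- r.grab_frame(name): name is "side" or "top"; returns (picture, depth): 480x640x3 uint8, blue, green, red; 480x640 float32, m along the optical axis (not along the pixel's ray), 0 where there is no reading.
- r.camera_params(name): a dict with "fx", "fy", "cx", "cy" (pixels), "k1" (the pictures are not rectified: a ray, as slopes to the right and down, at radius r is drawn at 1 + k1 r^2 times it, then the intrinsics apply), "eye" and "attitude" of the camera in the world. Camera axes: x right, y up, looking along -z (the intrinsics and any distortion apply to the point x, -y, -z); pixel columns grow to the right and rows downward; lengths in m; the calibration is good to about 2 mm. A picture is of the moment at which its call begins. camera_params takes no time and is no camera call.
A pose or a line that the arm cannot do raises r.MotionError and nothing moves.
- r.finish_job(): hands the job in; it is judged then, once.
Trained networks look in the newest picture that a camera, given by its name, has taken for a name from the list of things; names that differ only in an ending like _2 or _b are one class to them, and where a whole thing is asked for, a point or a joint stands for the part that bears it (a point fixed in the world has none). Each returns a list of dicts, best first, with "score" (0 to 1); they miss things now and then, are a little off and sometimes report something else, mostly with a low value. They report only what shows in the picture. A call takes as long as a camera call.
- r.find_in(camera, target): "centre" ([x, y, z] in m, in world coordinates, good to about 4 mm: the middle of the surface that is visible of it).
- r.mark_of(camera, target): "centre" ([x, y, z] in m, in world coordinates, good to about 4 mm: a listed point, or the origin of a listed thing).
Readings, each from a call of its own:
- r.get_time_s(): time.
- r.get_joint_positions(): joint angles.
- r.get_joint_velocities(): joint speeds.
- r.get_joint_efforts(): joint torques, N m.
- r.get_position(): TCP position.
- r.get_tool_rot(): TCP orientation.
- r.get_wrist_force(): force on the tool from outside, world axes, zero at the start.
- r.get_wrist_torque(): the same for the moment, N m.
- r.get_finger_gap(): finger opening in m.
- r.get_gripper_force(): force on a finger pad.
Only numpy, scipy, OpenCV 4.12 (cv2) and the standard library are available. Lean on these libraries where they do the work, as an engineer would, in place of code of your own. Each camera call takes 0.05 s, during which the arm holds its last target. There are 200 camera calls.

## Working session

There is one attempt and no reset: what is moved stays moved. The work goes in short steps, each a Python script; the robot and the scene stay as the last script left them, time stands still between calls to the robot, and variables do not carry over. Pictures are saved under pics/ and viewed, at most 10 in all, crops included, and the job is handed in when it is done.

```bash
ls; mkdir -p pics
python3 - <<'E'
from bench import r
import cv2
for c in("top","side"):
    p,d=r.grab_frame(c); cv2.imwrite(f"pics/{c}0.png",p)
    print(c,r.camera_params(c))
    for n in("column","cradle","eyepiece","jar","dish"):
        print(n,[(x["score"],[round(v,3) for v in x["centre"]]) for x in r.mark_of(c,n)][:2])
print(r.get_time_s(),r.get_tool_rot())
E
```

```text
pics
top {'fx': 450.2311998837706, 'fy': 450.2311998837706, 'cx': 317.1596777875294, 'cy': 244.59734844971715, 'k1': -0.06165343947492001, 'eye': array([ 0.44189652, -0.03093753,  0.74464983]), 'attitude': array([ 0.08024736, -0.06443932, -0.63325663,  0.76706843])}
column [(0.64, [0.57, -0.184, 0.014])]
cradle []
eyepiece [(0.71, [0.794, 0.013, 0.002])]
jar [(0.56, [0.764, 0.149, 0.003])]
dish [(0.55, [0.371, -0.016, -0.0])]
side {'fx': 472.4430813175355, 'fy': 472.4430813175355, 'cx': 325.6237756150241, 'cy': 234.1246505472269, 'k1': -0.05073465925925983, 'eye': array([0.33011012, 0.5210597 , 0.74552307]), 'attitude': array([-0.08167853,  0.32980345,  0.91744159, -0.20702472])}
column [(0.93, [0.564, -0.183, 0.02])]
cradle [(0.77, [0.575, 0.155, 0.001])]
eyepiece [(0.9, [0.795, 0.011, 0.004])]
jar [(0.75, [0.764, 0.156, 0.001]), (0.39, [0.565, -0.182, 0.015])]
dish [(0.81, [0.372, -0.016, 0.001])]
0.6 [9.86105761e-01 1.66118706e-01 1.08490098e-05 5.91727475e-05]
```

View pics/top0.png

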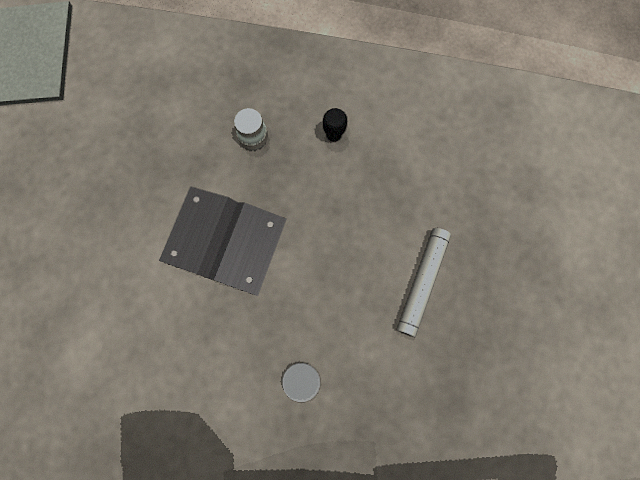

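View pics/side0.png

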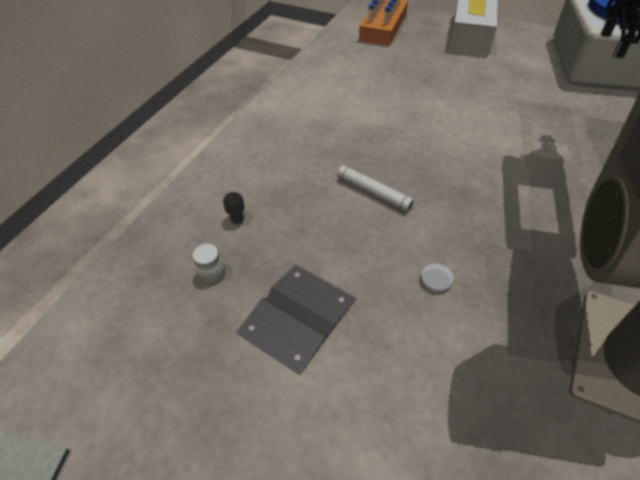

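The top view shows the cradle with its corners at about (192,187), (285,218), (257,294) and (160,261). The column runs from (441,231) to (408,333). The side view agrees, and the dish at (301,382) and the eyepiece at (335,124) are clear of the straight path. Next I'll compute axes and angles, segmenting the column and cradle.

```bash
cat > h.py <<'E'
from bench import r
import numpy as np, cv2
from scipy.spatial.transform import Rotation as R
def px2w(cam,uv,z):
    c=r.camera_params(cam); K=np.array([[c["fx"],0,c["cx"]],[0,c["fy"],c["cy"]],[0,0,1]])
    q=cv2.undistortPoints(np.float64(uv).reshape(-1,1,2),K,np.array([c["k1"],0,0,0]))[:,0]
    d=R.from_quat(c["attitude"]).apply(np.c_[q[:,0],-q[:,1],-np.ones(len(q))])
    return c["eye"]+d*((z-c["eye"][2])/d[:,2])[:,None]
def column(z=0.016,view=None,thr=135):
    "column middle and direction from the top picture: largest bright elongated blob"
    p,_=r.grab_frame("top")
    if view: cv2.imwrite(view,p)
    m=cv2.morphologyEx((p.min(2)>thr).astype(np.uint8),cv2.MORPH_CLOSE,np.ones((5,5)))
    best=None
    for k in cv2.findContours(m,cv2.RETR_EXTERNAL,cv2.CHAIN_APPROX_NONE)[0]:
        if cv2.contourArea(k)<500: continue
        w=px2w("top",k[:,0],z)[:,:2]; c,s,a=cv2.minAreaRect(w.astype(np.float32)*1000)
        if 120<max(s)<215 and min(s)<50:
            b=cv2.boxPoints((c,s,a)); e=b[1]-b[0] if np.linalg.norm(b[1]-b[0])>np.linalg.norm(b[2]-b[1]) else b[2]-b[1]
            e=e/np.linalg.norm(e); e=e*np.sign(e[0]); best=(np.array(c)/1000,e,s)
    return best
E
python3 - <<'E'
from h import *
print(column())
c=px2w("top",[(192,187),(285,218),(257.5,294.5),(160,261)],0)[:,:2]
print(c.round(4),c.mean(0),np.linalg.norm(np.roll(c,-1,0)-c,axis=1))
g=(c[0]-c[3])+(c[1]-c[2]);print("groove",g/np.linalg.norm(g)); a=(c[0]-c[1])+(c[3]-c[2]);print("across",a/np.linalg.norm(a))
print(px2w("top",[(441,231),(408,333)],.016))
E
```

```text
(array([ 0.56649585, -0.18687479]), array([ 0.9791629 , -0.20307659], dtype=float32), (23.4151611328125, 183.4624481201172))
[[0.654  0.235 ]
 [0.6297 0.0635]
 [0.4929 0.0816]
 [0.5163 0.2563]] [0.5732425  0.15910018] [0.17318219 0.13797182 0.17628045 0.13936663]
groove [ 0.98986609 -0.14200394]
across [0.13670143 0.99061229]
[[ 0.65305678 -0.19880378  0.016     ]
 [ 0.4771163  -0.16963234  0.016     ]]
```

```bash
cat >> h.py <<'E'
def att(deg,s=1):
    "tool down, closing line along world x turned by deg"
    return (R.from_euler('z',deg+90*s,degrees=True)*R.from_euler('x',180,degrees=True)).as_quat()
E
python3 - <<'E'
from h import *
for s in(1,-1):
    for p in((.566,-.26,.03),(.57,.13,.05)): print(s,[None if (q:=r.ik(p,att(d,s))) is None else q[5].round(2) for d in (0,-8)])
s=min((1,-1),key=lambda s:abs(r.ik((.57,0,.05),att(0,s))[5])); print(s)
r.let_go()
r.reach((.566,-.27,.12),att(0,s))
r.line_to((.566,-.27,.045),feed=.1)
print(r.line_to((.566,-.27,.012),feed=.015,f_stop=4), r.get_position(), r.get_wrist_force(), r.get_time_s(), r.get_finger_gap())
E
```

```text
1 [np.float64(-0.51), np.float64(-0.37)]
1 [np.float64(0.14), np.float64(0.28)]
-1 [np.float64(2.63), None]
-1 [None, None]Traceback (most recent call last):
  File "<stdin>", line 4, in <module>
  File "<stdin>", line 4, in <lambda>
TypeError: 'NoneType' object is not subscriptable
```

Run:
```python
from h import *
r.let_go()
r.reach((.566,-.27,.12),att(0))
r.line_to((.566,-.27,.045),feed=.1)
print(r.line_to((.566,-.27,.008),feed=.015,f_stop=4), r.get_position(), r.get_wrist_force(), r.get_time_s(), r.get_finger_gap())
```

```text
False [ 0.56605851 -0.27001211  0.00809164] [-0.74503492 -0.47685783 -0.03602842] 6.175 0.08569165249385191
```

Run:
```python
from h import *
r.line_to((.566,-.27,.014),feed=.05)
r.line_to((.566,-.205,.014),feed=.04)
r.line_to((.566,-.02,.014),feed=.05)
r.pause(.3)
print(r.get_position(),r.get_wrist_force(),r.get_time_s())
print(column(view="pics/top1.png"))
for c in("top","side"):
    r.grab_frame(c)
    print(c,[(n,x["score"],np.round(x["centre"],3)) for n in("column","cradle") for x in r.mark_of(c,n)][:3])
```

```text
[ 0.56601864 -0.0200571   0.01403214] [-0.19891458 -0.32042763  0.17161393] 12.3667
(array([0.33042407, 0.21727664]), array([ 0.9927294 , -0.12036732], dtype=float32), (47.56538772583008, 122.06871032714844))
top [('cradle', 0.85, array([ 0.575,  0.16 , -0.003]))]
side [('column', 0.93, array([0.601, 0.01 , 0.017])), ('cradle', 0.83, array([0.578, 0.158, 0.003]))]
```

View pics/top1.png

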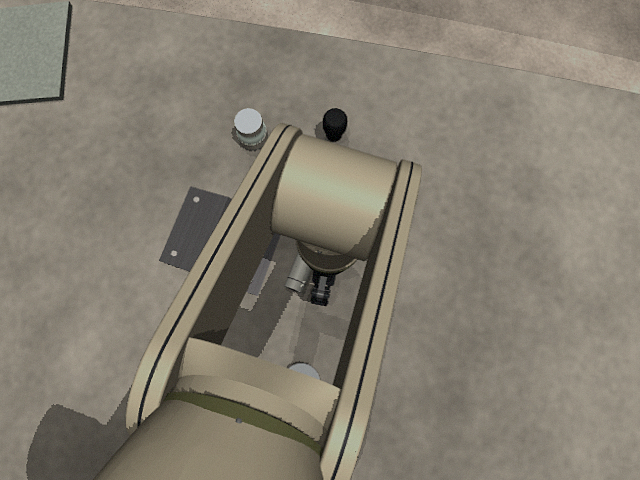

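The arm hides most of the column in the top view; only its near end shows, at about (297,283). I'll check the side camera.

Run:
```python
from h import *
p,_=r.grab_frame("side"); cv2.imwrite("pics/side1.png",cv2.resize(p[130:400,180:500],None,fx=2.2,fy=2.2))
```

```text
(no output)
```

View pics/side1.png

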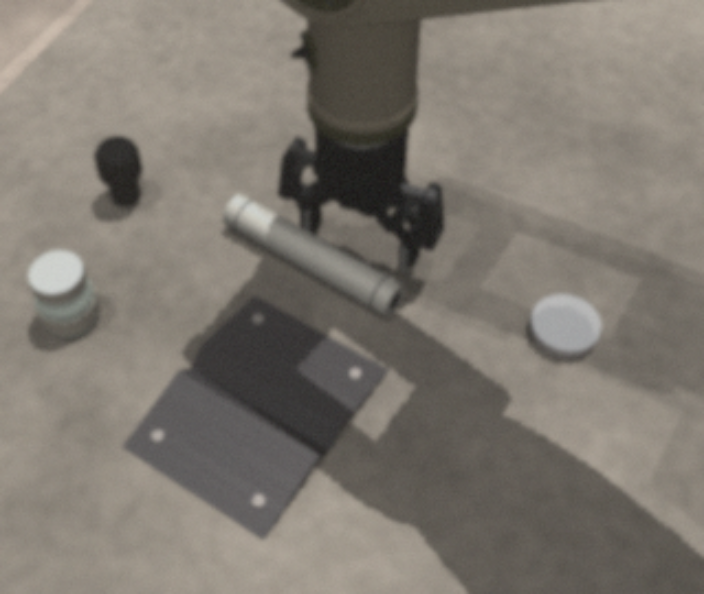

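Run:
```python
from h import *
f=lambda l:[(180+u/2.2,130+v/2.2) for u,v in l]
e=px2w("side",f([(232,210),(392,293)]),.016);print(e,e.mean(0),np.linalg.norm(e[0]-e[1]))
d=e[0]-e[1];print(np.degrees(np.arctan2(d[1],d[0])))
k=px2w("side",f([(256,296),(385,370),(264,537),(125,445)]),0);print(k,k.mean(0)); 
for a,b in((0,1),(3,2)): d=k[a]-k[b];print(np.degrees(np.arctan2(d[1],d[0])),np.linalg.norm(d))
```

```text
[[ 0.68610763 -0.00682831  0.016     ]
 [ 0.51421695  0.01776748  0.016     ]] [0.60016229 0.00546958 0.016     ] 0.17364146336252287
-8.143162185450052
[[0.6259861  0.06093902 0.        ]
 [0.49205621 0.08266732 0.        ]
 [0.51559233 0.25638142 0.        ]
 [0.65193858 0.23594758 0.        ]] [0.57139331 0.15898384 0.        ]
-9.215170797064951 0.13568100547784676
-8.523328409895926 0.13786892611718984
```

The column rolled straight up to (0.600, 0.006) with yaw −8°, parallel to the groove. It is about 49 mm too far towards +x, where the jar would later block the nudge. So I'll push it endways here, where there is room.

```bash
cat >> h.py <<'E'
C=np.array([.574,.159]); YAW=-8.4
g=np.array([np.cos(np.radians(YAW)),np.sin(np.radians(YAW))]); a=np.array([-g[1],g[0]])
def cw(x,y,z): return (*(C+x*g+y*a),z)      # cradle frame -> world
def col_side(name):
    "column in cradle frame from the side camera network"
    p,_=r.grab_frame("side"); cv2.imwrite(name,cv2.resize(p[130:400,180:500],None,fx=2.2,fy=2.2))
    for x in r.mark_of("side","column")[:2]:
        d=np.array(x["centre"][:2])-C; print("col",round(x["score"],2),(d@g).round(4),(d@a).round(4),round(x["centre"][2],3))
E
python3 - <<'E'
from h import *
d=np.array([.600,.0055])-C; x0,y0=d@g,d@a; print(x0,y0)
r.line_to((.566,-.06,.014),feed=.1); r.line_to((.566,-.06,.12),feed=.2)
r.grasp(20)
q=att(YAW+90)
r.reach(cw(x0+.09+.045,y0,.10),q)
r.line_to(cw(x0+.09+.045,y0,.031),feed=.12)
print(r.get_position(),r.get_time_s()); col_side("pics/side2.png")
E
```

```text
0.048144825541367904 -0.148055144367196
[ 0.73393409 -0.0143168   0.0315283 ] 16.6917
col 0.61 0.0488 -0.1449 0.015
```

View pics/side2.png

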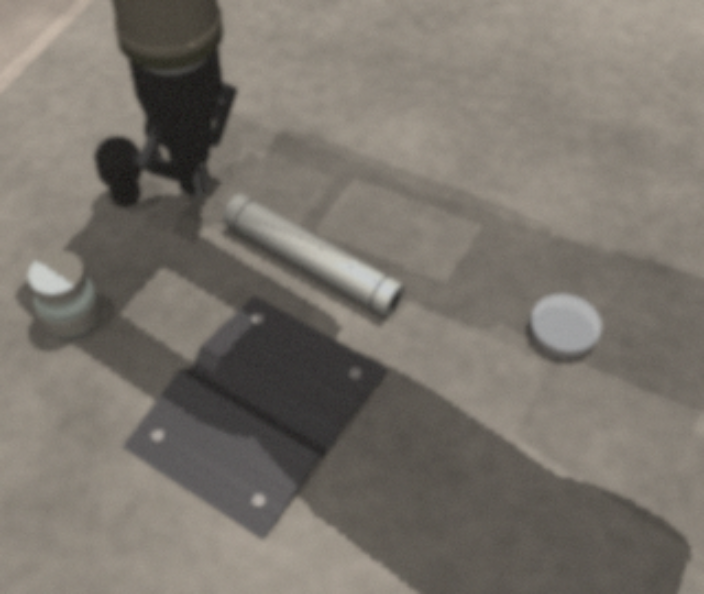

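The closed fingers, at (198,188), stand just off the column's far end at (236,212) and in line with its axis. Eyepiece, jar and dish have not moved. I'll push along the groove direction.

Run:
```python
from h import *
y0=-.147
r.line_to(cw(.155,y0,.031),feed=.04)
r.line_to(cw(.100,y0,.031),feed=.025)
print(r.get_wrist_force())
r.line_to(cw(.135,y0,.031),feed=.08)
print(r.get_position(),r.get_time_s()); col_side("pics/side3.png"); col_side("pics/side3.png")
```

```text
[1.42098005 0.69198218 1.70685874]
[ 0.68545208 -0.00604296  0.03039558] 20.5833
col 0.71 -0.001 -0.1493 0.016
col 0.69 -0.0018 -0.1474 0.017
```

View pics/side3.png

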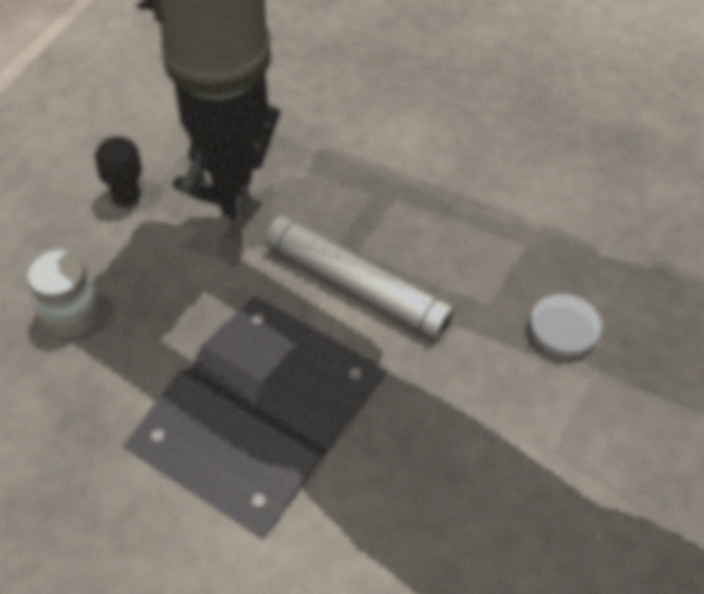

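The column is now at cradle x ≈ −1 mm and still parallel to the groove. Next comes the roll up the ramp with open fingers square to the groove.

Run:
```python
from h import *
r.line_to(cw(.135,-.147,.12),feed=.2)
r.let_go()
q=att(YAW)
r.reach(cw(0,-.215,.12),q)
r.line_to(cw(0,-.215,.014),feed=.12)
r.line_to(cw(0,-.165,.014),feed=.03)
r.line_to(cw(0,-.121,.014),feed=.025)
print(r.get_time_s()); 
r.line_to(cw(0,-.070,.024),feed=.025)
print(r.get_wrist_force(),r.get_time_s()); col_side("pics/side4.png"); col_side("pics/side4.png")
```

```text
28.2333
[-0.18207105 -5.11068662  4.60092673] 30.4583
col 0.94 0.0009 -0.0468 0.022
col 0.17 -0.1773 -0.2015 0.001
col 0.62 0.0008 -0.0422 0.024
col 0.35 0.2446 -0.111 0.004
```

View pics/side4.png

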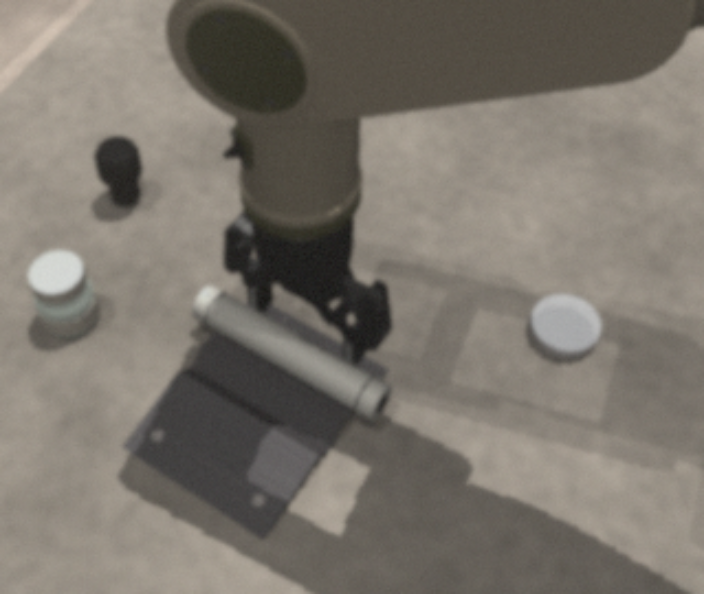

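Both fingers bear on the column halfway up the ramp, and it is parallel and centred. I'll continue over the crest.

Run:
```python
from h import *
r.line_to(cw(0,-.044,.0295),feed=.025)
r.line_to(cw(0,-.032,.031),feed=.025)
r.pause(.3); print(r.get_wrist_force(),r.get_time_s())
r.line_to(cw(0,-.07,.035),feed=.06); r.line_to(cw(0,-.1,.15),feed=.2)
print(r.get_time_s()); col_side("pics/side5.png"); col_side("pics/side5.png")
```

```text
[0.21478804 0.45014637 0.16328642] 32.8083
34.3333
col 0.97 0.0016 0.0038 0.022
col 0.42 0.2435 -0.1102 0.004
col 0.7 0.0027 0.0022 0.024
```

View pics/side5.png

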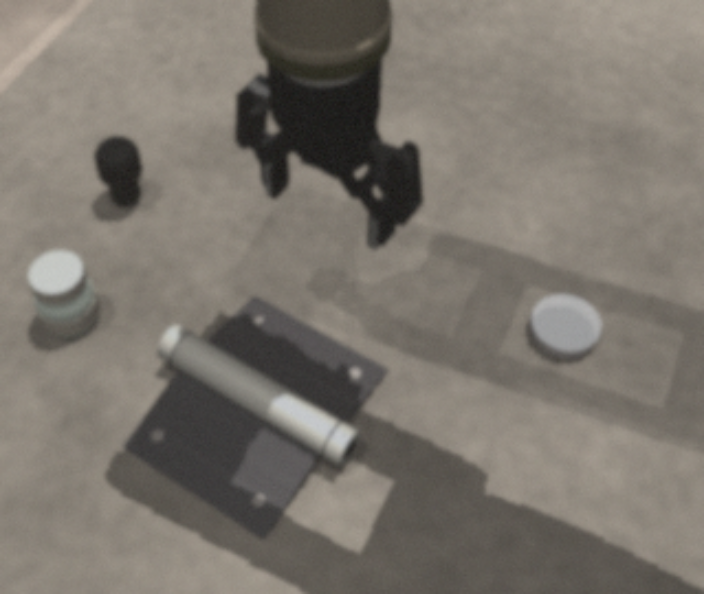

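The column lies in the V, from (172,340) to (342,442), about 2 mm off centre. The bystanders have not moved and the hand is clear, so I'm handing in.

Run:
```python
from h import *
r.pause(.3); print(r.finish_job())
```

```text
the job is handed in; nothing more can be done
None
```

The column is lying at rest in the V groove, about 2 mm off centre lengthwise by the side camera; the hand is clear, the bystanders look unmoved, and I handed the job in at about 35 s (no verdict was returned).

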